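# Level the revolving cake stand

### The arm

A 6-joint arm with a two-finger parallel gripper is mounted at the origin on a cart in front of the work surface, level with it; the furniture and walls round the work are solid. World frame = base frame: x ahead of the robot, y to its left, z up, the work surface at z = 0. Lengths are in mm, angles in degrees, forces in N, time in s.
With the tool pointing down it reaches from about 300 to 850 mm from the base axis. Payload 4.2 kg.
Tool frame: the origin (TCP) lies midway between the tips of the shut fingers; the grasp point (between the pads) lies 19 mm behind it; z points along the fingers, y is the line along which they close (so a half turn about z gives the same grasp; the last joint's range is limited). The gripper opens to 91 mm and grips with 3 to 60 N. Pads are 32 mm wide; open, the fingers measure 118 mm over their backs; the gripper's body (76 mm by 178 mm) begins 60 mm behind the grasp point.
Start: joints at [69.844, 18.312, 89.639, -0, 72.044, -1.146], TCP at [187.307, 543.657, 178.576] pointing down, gripper open.
Joint ranges: [-177.97, 177.97], [-48.28, 115.42], [12.27, 149.76], [-77.06, 257.06], [2.81, 150.46], [-146.56, 146.56]. Speed limits (degrees/s): [147.25, 147.25, 180, 180, 180, 180].

### API

Orientations are given as [roll, pitch, yaw] about the fixed x, y, z axes, in that order (R = Rz(yaw) Ry(pitch) Rx(roll)).
In Python, from workcell import env gives the robot as it stands.
- The arm moves only by the shell command python3 -m jog 'ROWS' [FORCE]. ROWS is a JSON object of lists of equal length, an entry for each row: "jaw": the finger opening in mm, from 0 to 91.2; "slide": the shift along the tool's x, y, z in units of 30 mm (1.0 is 30 mm), a list of three; "spin": the turn about the tool's z in units of 8 degrees (1.0 is 8 degrees). In form: {"jaw": [jaw, ...], "slide": [[dx, dy, dz], ...], "spin": [spin, ...]}. A call has 1 to 10 rows; each row shifts and turns the commanded pose from where the row before left it, along the tool's axes as they then stand; what a row does not reach is not made up. A row lasts 1/10 s, in which the tool goes at most 50 mm and 8.59 degrees, less where a joint would pass 70% of its speed; a pose out of reach is approached as far as the arm can. A call is refused whole if a number of a shift passes 1 or a number of a turn 1, either way. A call with a gripper value outside its range is refused whole. The fingers move at their own pace and stop on an object; FORCE is the grip in N (left out, the last holds). Time passes only in rows, so rows that do not move let the fingers close. It gives the time, the measured TCP pose, the force, the opening and the grip force at its end, in the units of the state.
- env.state(): the state, without advancing time (a new reading comes with each control period).
- env.grab_frame(name): name is "side" or "top"; returns the picture (480x640x3 uint8, red, green, blue); there is no depth.
- env.camera_model(name): a dict with "fx", "fy", "cx", "cy" (pixels), "camera_from_world" (4x4, takes a point from world to camera coordinates). Camera axes: x right, y up, looking along -z (the intrinsics and any distortion apply to the point x, -y, -z); pixel columns grow to the right and rows downward; lengths in mm; the calibration is good to about 2 mm. A picture is of the moment at which its call begins. camera_model takes no time and is no camera call.
- env.job_done(): hands the job in; it is judged then, once.
The state is a dict: "time_s": time; "qpos": joint angles; "qvel": joint speeds; "effort": joint torques, N m; "ee_pos": TCP position; "ee_rot": TCP orientation; "force": force on the tool from outside, world axes, zero at the start; "torque": the same for the moment, N m; "gripper_width": finger opening in mm; "gripper_force": force on a finger pad.
Only numpy, scipy, OpenCV 4.12 (cv2) and the standard library are available. Lean on these libraries where they do the work, as an engineer would, in place of code of your own. Each camera call takes 0.05 s, during which the arm holds its last target. There are 200 camera calls.

### The job

The revolving cake stand creeps round by itself because its front foot is out of adjustment: lift the espresso cup off the freely turning wooden plate onto its saucer, then lay the blue spirit level on the middle of the plate, pointing from the black knob to the back of the stand, and press it down firmly so that it sits flat. Then grip the knob of the front foot, press it fully down against its spring to unlock it, and turn it until the bubble is centred between the two lines. Finish while still gripping the knob and pressing it fully down, so that I can tighten its lock nut; leave the level and cup where you put them and don't push the steel pitcher or the cocoa shaker behind about.

Things in the scene. Friction and masses are not known exactly. Their poses are not given: they have to be found in the camera images.
- stand_feet: The revolving cake stand as a whole (it does not slide), 250 mm long, grey. Origin on the worktop under the centre of the wooden plate; +x points to the back of the stand, the axis of the front foot's knob is at (-150, 0) mm. The plate's rim is 96 mm from the centre, its top 46 mm above the worktop.
- stand: The grey casting, which tips about the line through its two rear feet. Origin on that line, 80 mm behind the plate's centre, at worktop level; axes as those of stand_feet when level. At the start its knob end is too low by 0.003 to 0.007 rad.
- plate_top (a point): Centre of the flat top of the round wooden plate (190 mm across), 46 mm above the worktop; the plate spins freely about it. The stand stands fast on its rubber feet and bears 25 N on the plate.
- knob_flange (a point): On the vertical axis of the black knob, at the top face of its flange (54 mm across): 62 mm above the worktop when up, 58 mm when pressed fully down; its height does not change by turning. Above the flange rises the ribbed round hub to grip: 33 mm across, 30 mm high. Fingertips may bear on the flange. Nothing else stands within 28 mm of the hub at that height.
- foot_push (a joint): How far the knob is pressed down, m: 0 (up, locked) to 0.004 (fully down). The spring takes about 4 N to start and 10 N fully down; let go, it springs up and locks again (or first rests on a tooth, 2 to 3 mm down). Locked, it has 0.07 rad of play.
- level: Blue pocket spirit level, 140 mm long (x), 22 mm wide (y), 34 mm high, 0.19 kg, flat underside, lying on the worktop. Origin at the centre of its underside, x along its length, z up. Grip it across its width at the middle. In the middle of its top is a bright green vial with two black lines 17 mm apart.
- vial_mid (a point): Midpoint of the vial between the two black lines, 31 mm above the level's underside.
- bubble_mid (a point): Centre of the pale bubble in the vial, 12 mm long, so 2.5 mm to spare at each line when centred. It floats to the higher end: 1.5 mm for each 0.001 rad, at most 14 mm, and settles in about 1 s.
- bubble (a joint): Distance of the bubble from the middle of the vial along the level's +x axis, m; 0 = centred between the lines, -0.014 to 0.014.
- cup: White espresso cup, 58 mm high, bowl 62 mm across at the rim tapering to 44 mm at the foot, with an ear; upright on the wooden plate. Origin at the level of its foot; in its frame the axis of the bowl is at y = +10 mm and the ear reaches out to y = -41 mm, so the bowl can be gripped across x at y = +10 mm, 35 to 45 mm above the foot. 0.11 to 0.19 kg.
- cup_foot (a point): Centre of the underside of the cup's bowl.
- saucer: White saucer, 121 mm across, rim 14 mm high, on the worktop. Origin at the centre of its underside; the cup's foot rests about 7 mm above it in the middle.
- steel_pitcher: Steel milk pitcher, 96 mm high, behind the stand; a bystander. Origin at its underside.
- cocoa_shaker: Cocoa shaker, 105 mm high, behind the stand; a bystander. Origin at its underside.
- foot_screw: The same knob. Up, a toothed dog locks it; pressed down over 3 mm it turns (0.05 N m) and stays as set. Clockwise seen from above raises the knob end of the stand, 0.00415 rad per rad, which moves the bubble of a level laid along the stand 6.2 mm per rad towards the knob end. At the start the bubble will stand towards the back: 0.6 to 1.8 rad clockwise are needed.

How it is judged:
By the outcome, as a careful person would: the job done as asked, in the order asked, and still so for the second after the job is handed in, while the arm keeps its last pose, push and grip.
It also fails if it takes over 69 s, if anything falls off the work surface, if the arm or the gripper's body presses on something with over 40 N, if the wrist force passes 120 N, or if a joint passes its speed limit or range.

## Working session

There is one attempt and no reset: what is moved stays moved. The work goes in short steps, Python scripts to look and compute and a shell command to move; the robot and the scene stay as the last step left them, time stands still between calls to the robot, and variables do not carry over. Pictures are saved under pics/ and viewed, at most 10 in all, crops included, and the job is handed in when it is done.

```bash
mkdir -p pics; cat > h.py <<'E'
import numpy as np, cv2
from workcell import env
def ray(name,u,v):
    m=env.camera_model(name); T=np.array(m["camera_from_world"]); R=T[:3,:3]; t=T[:3,3]
    k=m.get("dist") or m.get("distortion")
    K=np.array([[m["fx"],0,m["cx"]],[0,m["fy"],m["cy"]],[0,0,1.]])
    p=cv2.undistortPoints(np.array([[[u,v]]],float),K,None if k is None else np.array(k,float))[0,0]
    d=R.T@np.array([p[0],-p[1],-1.]); return -R.T@t, d/np.linalg.norm(d)
def onz(name,u,v,z):
    c,d=ray(name,u,v); return c+d*(z-c[2])/d[2]
def tri(a,b):
    (c1,d1),(c2,d2)=ray(*a),ray(*b)
    s=np.linalg.lstsq(np.stack([d1,-d2],1),c2-c1,rcond=None)[0]
    p,q=c1+s[0]*d1,c2+s[1]*d2; return (p+q)/2,np.linalg.norm(p-q)
def save(name,f):
    im=env.grab_frame(name); cv2.imwrite(f"pics/{f}.png",im[...,::-1]); return im
E
python3 - <<'E'
from h import *
for n in("side","top"):
    save(n,n+"0"); m=env.camera_model(n); print(n,{k:(np.round(v,3).tolist() if not isinstance(v,str) else v) for k,v in m.items()}); print(ray(n,320,240))
print(env.state())
E
```

```text
side {'fx': 519.469, 'fy': 519.469, 'cx': 322.07, 'cy': 242.419, 'camera_from_world': [[-0.995, -0.102, 0.014, 609.524], [0.078, -0.649, 0.757, -119.203], [-0.068, 0.754, 0.653, -910.452], [0.0, 0.0, 0.0, 1.0]]}
(array([553.57087783, 671.69937301, 676.04073618]), array([ 0.07237634, -0.75679634, -0.64963141]))
top {'fx': 440.871, 'fy': 440.871, 'cx': 327.979, 'cy': 237.066, 'camera_from_world': [[-0.02, -0.999, -0.029, -5.018], [0.993, -0.023, 0.119, -607.459], [-0.12, -0.026, 0.992, -840.711], [0.0, 0.0, 0.0, 1.0]]}
(array([502.13996432, -41.32990841, 906.62794761]), array([ 0.11353991,  0.04472086, -0.99252644]))
{'time_s': 0.1, 'qpos': array([ 6.98425656e+01,  1.83492035e+01,  8.96993534e+01, -4.32031934e-04,
        7.20443321e+01, -1.14560607e+00]), 'qvel': array([ 0.09094667, -0.02116421, -0.26819611,  0.01466891,  0.03533241,
       -0.02783768]), 'effort': array([-1.10524026e-03, -4.13333201e+01, -2.32507253e+01,  7.28400657e-02,
        4.23310418e-02, -4.59568878e-05]), 'ee_pos': array([187.1371169 , 543.15638763, 177.79254396]), 'ee_rot': array([-1.79907121e+02, -1.44646269e-03,  1.60988304e+02]), 'force': array([-0.42525758, -0.59323112, -1.04196718]), 'torque': array([ 0.00443184, -0.03876225, -0.01519991]), 'gripper_force': 0.0, 'gripper_width': 91.13408696050227}
```

View pics/top0.png

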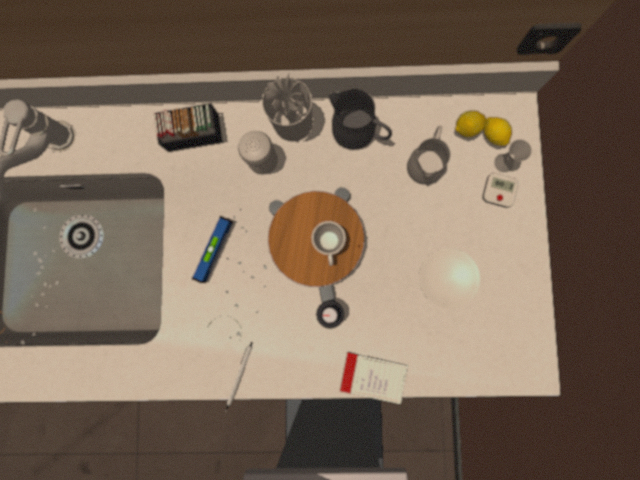

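View pics/side0.png

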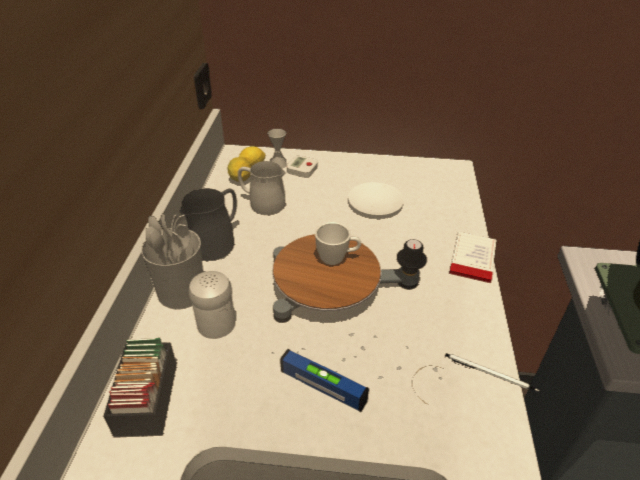

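Top view: plate centred ~(317,238), cup (328,238) with its ear towards (333,262), knob (330,314), level (213,250), saucer (450,278), shaker (257,150), pitcher (430,160). Side view: cup (333,243), knob (411,255), level (323,378), saucer (376,200). Next I measure these with masks.

```bash
cat > m.py <<'E'
from h import *
def comp(mask,near,mn=15):
    n,l,s,c=cv2.connectedComponentsWithStats(mask.astype(np.uint8))
    best=min((i for i in range(1,n) if s[i,4]>=mn),key=lambda i:np.hypot(*(c[i]-near))) 
    return l==best
def hullpts(mk): 
    c,_=cv2.findContours(mk.astype(np.uint8),cv2.RETR_EXTERNAL,cv2.CHAIN_APPROX_NONE)
    return cv2.convexHull(np.vstack(c))[:,0,:].astype(float)
def circ(P):
    A=np.c_[2*P[:,:2],np.ones(len(P))]; s=np.linalg.lstsq(A,(P[:,:2]**2).sum(1),rcond=None)[0]
    return s[:2],np.sqrt(s[2]+s[0]**2+s[1]**2)
E
python3 - <<'E'
from m import *
I={n:cv2.imread(f"pics/{n}0.png") for n in("side","top")}
H={n:cv2.cvtColor(I[n],cv2.COLOR_BGR2HSV).astype(int) for n in I}
seeds=dict(plate=dict(top=(300,240),side=(325,280)),level=dict(top=(213,250),side=(323,378)),knob=dict(top=(330,314),side=(411,255)))
for o in seeds:
  e={}
  for n in I:
    h,s,v=[H[n][...,i] for i in range(3)]
    mk={"plate":(h<20)&(s>110)&(v>60),"level":(h>95)&(h<130)&(s>100),"knob":(v<45)}[o]
    c=comp(mk,seeds[o][n],60); p=hullpts(c)
    if len(p)<5: print(o,n,'few');continue
    e[n]=cv2.fitEllipse(p.astype(np.float32)); print(o,n,c.sum(),np.round(e[n][0],1),np.round(e[n][1],1),p.min(0),p.max(0))
    if o=="plate":
        P=np.array([onz(n,*q,46) for q in p]); print("circle",circ(P))
    if o=="level":
        g=(h>40)&(h<75)&(s>120)&(v>90); g=comp(g,seeds[o][n],10); ys,xs=np.nonzero(g); print("vial",xs.mean(),ys.mean(),g.sum())
        r=cv2.minAreaRect(p.astype(np.float32)); print(r, [np.round(onz(n,*q,34),0)[:2] for q in cv2.boxPoints(r)])
  if len(e)==2: print(o,tri(("side",*e["side"][0]),("top",*e["top"][0])))
a=cv2.resize(I["top"][180:340,180:500],None,fx=2.4,fy=2.4,interpolation=2)[:,:760]
b=cv2.resize(I["top"][205:275,290:370],None,fx=2.5,fy=2.5)
cr=lambda im,x,y,w,h,f:cv2.resize(im[y:y+h,x:x+w],None,fx=f,fy=f,interpolation=cv2.INTER_CUBIC)
A=np.hstack([cr(I["top"],290,205,100,75,4),cr(I["side"],300,210,100,75,4)])
B=np.hstack([cr(I["top"],300,280,100,75,4),cr(I["side"],360,225,100,75,4)])
cv2.imwrite("pics/crop1.png",np.vstack([A,B]))
E
```

```text
plate side 5351 [326.3 270.8] [ 74.6 107.5] [273. 235.] [380. 308.]
circle (array([604.91636815,  11.45362185]), np.float64(94.22868788033507))
plate top 6047 [315.9 238.4] [94.4 95.3] [269. 192.] [363. 285.]
circle (array([605.16212597,   5.82812372]), np.float64(93.71302379790757))
plate (array([605.27027677,   6.21385391,  33.84492192]), np.float64(0.21049985839345045))
level side 997 [344.9 389.1] [ 22.3 145.4] [284. 352.] [365. 408.]
vial 322.74603174603175 374.04232804232805 189
((323.0000305175781, 379.0), (88.54829406738281, 22.360679626464844), 26.56505012512207) [array([655., 222.]), array([646., 185.]), array([523., 241.]), array([536., 275.])]
level top 529 [212.2 249.8] [19.4 72.3] [194. 218.] [230. 280.]
vial 207.14 256.14 50
((212.06585693359375, 249.58058166503906), (12.213241577148438, 66.20470428466797), 24.179107666015625) [array([533., 252.]), array([654., 199.]), array([643., 176.]), array([523., 230.])]
level (array([572.70599294, 224.03081605,   5.91041636]), np.float64(34.68546572706262))
knob side 476 [411.4 258.8] [26.4 28.3] [398. 248.] [425. 273.]
knob top 77 [332.8 312.7] [17.2 18.2] [327. 304.] [341. 321.]
knob (array([457.51384862, -24.74346797,  50.78980973]), np.float64(3.539192277650081))
```

View pics/crop1.png

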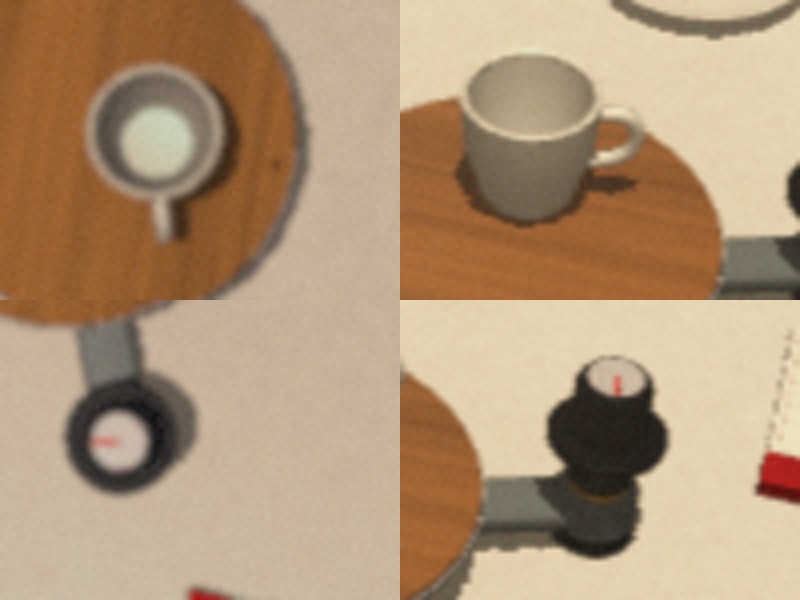

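Crops (4×): top view shows the cup rim centre at (329.2,238.0), ear pointing down at (331,264), and the white knob cap at (330,315). Side view shows the rim centre at (332.7,233.8) and the cap at (413.5,244.2).

```bash
python3 - <<'E'
from m import *
I={n:cv2.imread(f"pics/{n}0.png") for n in("side","top")}
H={n:cv2.cvtColor(I[n],cv2.COLOR_BGR2HSV).astype(int) for n in I}
print("cuprim",tri(("side",332.7,233.8),("top",329.2,238)))
print("cap",tri(("side",413.5,244.2),("top",330,315)))
print("cup top@z104",onz("top",329.2,238,104),"side",onz("side",332.7,233.8,104))
print("ear dir", onz("top",331,264,80)-onz("top",329.2,238,104))
print("cap92",onz("top",330,315,92),onz("side",413.5,244.2,92))
# vial
def green(n,box):
    x0,y0,x1,y1=box; h,s,v=[H[n][y0:y1,x0:x1,i] for i in range(3)]
    g=(h>35)&(h<80)&(s>80)&(v>70); g=cv2.morphologyEx(g.astype(np.uint8),cv2.MORPH_CLOSE,np.ones((7,7)))
    p=hullpts(g)+[x0,y0]; r=cv2.minAreaRect(p.astype(np.float32)); return r
gt=green("top",(185,210,240,290)); gs=green("side",(275,340,375,415)); print(gt,gs,tri(("side",*gs[0]),("top",*gt[0])))
# saucer
for n,b in (("top",(405,235,495,320)),("side",(330,170,420,225))):
    x0,y0,x1,y1=b; im=I[n][y0:y1,x0:x1].astype(int); h,s,v=[H[n][y0:y1,x0:x1,i] for i in range(3)]
    print(n,"sat bg",s[2,2:5],"sat mid",s[(y1-y0)//2,(x1-x0)//2], v[2,2],v[(y1-y0)//2,(x1-x0)//2])
    mk=s<(s[2:6,2:6].mean()+np.median(s[(y1-y0)//2-10:(y1-y0)//2+10,(x1-x0)//2-10:(x1-x0)//2+10]))/2
    mk=cv2.morphologyEx(mk.astype(np.uint8),cv2.MORPH_OPEN,np.ones((3,3)))
    c=comp(mk,((x1-x0)/2,(y1-y0)/2),100); p=hullpts(c)+[x0,y0]; e=cv2.fitEllipse(p.astype(np.float32)); print(e,p.min(0),p.max(0)); print(circ(np.array([onz(n,*q,14) for q in p])))
    if n=="top": et=e
    else: es=e
print("saucer",tri(("side",*es[0]),("top",*et[0])))
cr=lambda im,x,y,w,h,f:cv2.resize(im[y:y+h,x:x+w],None,fx=f,fy=f,interpolation=cv2.INTER_CUBIC)
cv2.imwrite("pics/crop2.png",np.vstack([np.hstack([cr(I["top"],400,230,100,75,4),cr(I["side"],325,165,100,75,4)]),np.hstack([cr(I["top"],165,210,100,75,4),cr(I["side"],275,340,100,75,4)])]))
E
```

```text
cuprim (array([597.97332789, -21.94412995,  97.07759517]), np.float64(0.20665379588324695))
cap (array([457.16053049, -20.36080948,  88.98346199]), np.float64(0.024659021422833452))
cup top@z104 [597.25696407 -22.11310401 104.        ] side [597.34018232 -13.63277376 104.        ]
ear dir [-46.31550939  -1.81272057 -24.        ]
cap92 [457.33872565 -20.43929662  92.        ] [457.64361492 -16.80444194  92.        ]
((210.3878173828125, 248.9097442626953), (6.216030120849609, 26.470508575439453), 24.775142669677734) ((322.7588195800781, 373.9565734863281), (35.3835334777832, 7.007917404174805), 25.463346481323242) (array([589.60406414, 219.61644207,  28.81121403]), np.float64(0.01860666428365301))
top sat bg [54 58 60] sat mid 37 202 198
((461.5201416015625, 272.9665222167969), (36.90170669555664, 40.47445297241211), 148.8413543701172) [444. 253.] [480. 292.]
(array([ 531.42784018, -283.60864257]), np.float64(38.33838286004121))
side sat bg [57 55 58] sat mid 49 228 237
((374.20941162109375, 191.9952392578125), (21.38888168334961, 43.6035041809082), 91.18309783935547) [353. 182.] [395. 203.]
(array([ 525.70572841, -277.85366214]), np.float64(44.36522381405396))
saucer (array([ 528.50885941, -285.01068289,    7.82126544]), np.float64(5.925479150162873))
```

View pics/crop2.png

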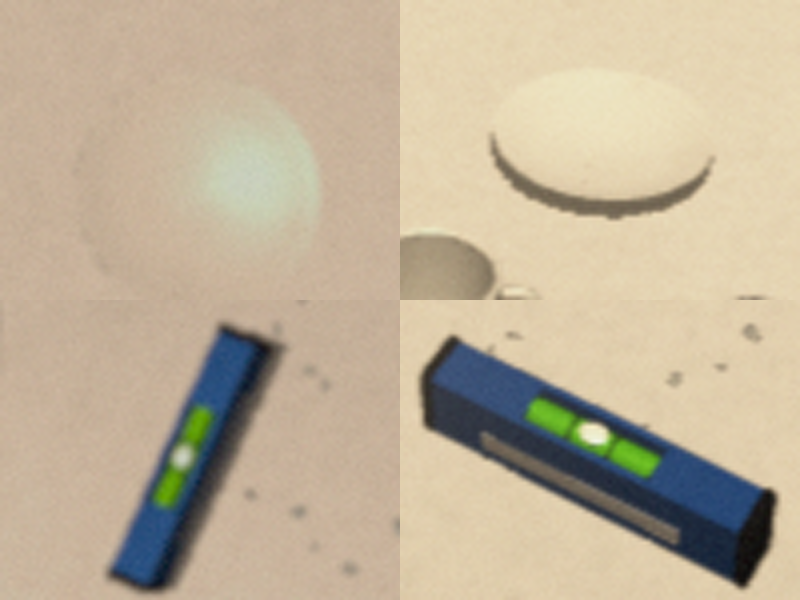

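Crop 2: in the top view the saucer's rim spans columns 419–480, centred ~(449.4,280); in the side view it is centred ~(375.5,198.5). The level lies with its vial at top (210.4,248.9) and side (322.8,374.0), and the bubble is central. First I turn the tool to yaw 180.

```bash
cat >> h.py <<'E'
from scipy.spatial.transform import Rotation as Ro
def go(x,y,z,yaw=None):
    s=env.state(); p=np.array(s["ee_pos"]); R=Ro.from_euler("xyz",s["ee_rot"],degrees=True).as_matrix()
    d=R.T@(np.array([x,y,z])-p); print("t",round(s["time_s"],2),"pos",p.round(1),"rot",np.round(s["ee_rot"],1),"F",np.round(s["force"],1),"units",(d/30).round(2),end=" ")
    if yaw is not None: print("spin",round(-((yaw-s["ee_rot"][2]+180)%360-180)/8,2),end="")
    print()
E
python3 - <<'E'
from h import *
print("saucer",onz("top",449.4,280,14),onz("side",375.5,198.5,14),tri(("side",375.5,198.5),("top",449.4,280)))
print("vial31",onz("top",210.4,248.9,31),onz("side",322.8,374,31))
E
python3 -m jog '{"jaw":[91,91,91],"slide":[[0,0,0],[0,0,0],[0,0,0]],"spin":[-0.8,-0.8,-0.8]}'
python3 -c "
from h import *
go(597,-20,150,180)"
```

```text
saucer [ 517.74631963 -258.74236009   14.        ] [ 522.38601043 -251.67352318   14.        ] (array([ 519.97290976, -260.44552884,    7.55983318]), np.float64(4.234376349968657))
vial31 [589.39578374 218.94150925  31.        ] [589.42367593 221.21266854  31.        ]
time_s: 0.4
ee_pos: [187.2, 543.3, 178.0]
ee_rot: [-179.9, -0.0, -179.5]
force: [-0.5, -0.3, -0.8]
gripper_width: 90.7
gripper_force: 0.0
t 0.4 pos [187.2 543.3 178. ] rot [-179.9   -0.  -179.5] F [-0.5 -0.3 -0.8] units [-13.51 -18.88   0.95] spin 0.06
```

```bash
python3 -m jog '{"jaw":[91,91,91,91,91,91,91,91,91,91],"slide":[[-0.7,-1,0],[-0.7,-1,0],[-0.7,-1,0],[-0.7,-1,0],[-0.7,-1,0],[-0.7,-1,0],[-0.7,-1,0],[-0.7,-1,0],[-0.7,-1,0],[-0.7,-1,0]],"spin":[0,0,0,0,0,0,0,0,0,0]}' >/dev/null
python3 -m jog '{"jaw":[91,91,91,91,91,91,91,91],"slide":[[-0.7,-1,0],[-0.7,-1,0],[-0.7,-1,0],[-0.7,-1,0],[-0.7,-1,0],[-0.7,-1,0],[-0.7,-1,0],[-0.5,-0.8,0]],"spin":[0,0,0,0,0,0,0,0]}'
python3 -c "
from h import *
a=save('top','top1');b=save('side','side1')
cv2.imwrite('pics/c3.png',np.hstack([a[120:390,180:560],b[120:390,180:560]])[:,:,::-1])
go(597,-20,150,180)"
```

```text
time_s: 2.2
ee_pos: [561.9, 9.0, 178.0]
ee_rot: [-180.0, -0.0, -179.9]
force: [0.4, -0.2, 0.2]
gripper_width: 91.0
gripper_force: 0.0
t 2.3 pos [562.5   8.  177.7] rot [-179.9   -0.   180. ] F [-0.4 -0.4 -0.1] units [-1.15 -0.93  0.92] spin -0.0
```

View pics/c3.png

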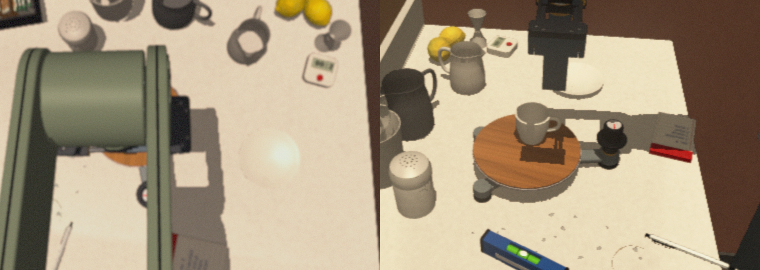

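The side view shows the cup unmoved at about (333,242) and the near fingertip's lower edge at about (355,210). The arm hides the plate in the top view. I check the side calibration against that finger.

```bash
cat >> h.py <<'E'
def proj(n,P):
    m=env.camera_model(n); q=np.array(m["camera_from_world"])@np.r_[P,1]; return np.round([m["cx"]+m["fx"]*q[0]/-q[2],m["cy"]-m["fy"]*q[1]/-q[2]],1)
E
python3 - <<'E'
from h import *
b=cv2.imread("pics/side1.png"); g=b.sum(2)
sub=g[195:225,335:375]<150
ys,xs=np.nonzero(sub); print("tip rows",[(r+195,int(sub[r].sum()),(np.nonzero(sub[r])[0][[0,-1]]+335).tolist() if sub[r].any() else 0) for r in range(8,22)])
for y in (8+45.5,8+59): print([proj("side",(562.5+dx,y,177.7)) for dx in(-16,16)])
E
```

```text
tip rows [(203, 0, 0), (204, 0, 0), (205, 0, 0), (206, 0, 0), (207, 0, 0), (208, 0, 0), (209, 0, 0), (210, 0, 0), (211, 0, 0), (212, 0, 0), (213, 0, 0), (214, 0, 0), (215, 0, 0), (216, 0, 0)]
[array([363.5, 227.2]), array([342.5, 225.6])]
[array([363.1, 232.9]), array([341.9, 231.2])]
```

```bash
python3 -m jog '{"jaw":[91,91,91,91],"slide":[[-0.6,-0.8,0],[-0.55,-0.1,0],[0,0,0.6],[0,0,0.3]],"spin":[0,0,0,0]}'
```

```text
time_s: 2.7
ee_pos: [594.6, -15.4, 149.9]
ee_rot: [180.0, -0.2, -179.8]
force: [-0.3, 0.3, -0.3]
gripper_width: 91.1
gripper_force: 0.0
```

```bash
python3 - <<'E'
from h import *
go(597,-20,67,178)
b=save("side","side2")[:,:,::-1]
for y in (-15.4+45.5,-15.4+59,-15.4-45.5): print([proj("side",(594.6+dx,y,149.9)) for dx in(-16,16)])
cv2.imwrite("pics/c4.png",cv2.resize(b[120:300,260:460],None,fx=3,fy=3,interpolation=cv2.INTER_CUBIC))
E
```

```text
t 2.7 pos [594.6 -15.4 149.9] rot [ 180.    -0.2 -179.8] F [-0.3  0.3 -0.3] units [-0.09 -0.15  2.76] spin 0.27
[array([342.8, 230. ]), array([322.9, 228.5])]
[array([342.2, 235.4]), array([322. , 233.9])]
[array([346.6, 196.8]), array([328.2, 195.5])]
```

View pics/c4.png

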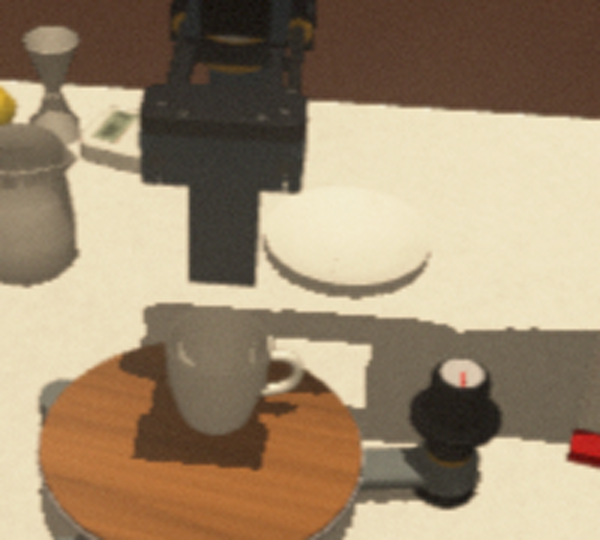

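Side crop (3×): the finger tip's edge is at v≈214 (u 323–346), the body's lower edge is at v≈182, and the cup at (333,243) is unmoved. The tip is well above the predicted row, so I check the body too.

```bash
python3 - <<'E'
from h import *
print("side body low front",[proj("side",(594.6+dx,-15.4+89,229)) for dx in(-38,38)], "far",proj("side",(594.6,-15.4-89,229)))
print("top1 body right",[proj("top",(562.5+dx,8-89,z)) for dx in(-38,38) for z in (257,300)])
print("finger tip y+45..59 z180", [proj("side",(594.6,y,z)) for y in(30,44) for z in(150,165,180)])
# shadows: finger
a=cv2.imread("pics/top1.png"); cv2.imwrite("pics/c5.png",cv2.resize(a[190:330,300:480],None,fx=4,fy=4))
E
```

```text
side body low front [array([358.2, 207.7]), array([305.5, 203.8])] far [341.  143.2]
top1 body right [array([367.6, 274.1]), array([369.5, 273. ]), array([366. , 222.9]), array([367.8, 218.2])]
finger tip y+45..59 z180 [array([332.8, 229.2]), array([333.1, 221.8]), array([333.4, 214.3]), array([332.1, 234.8]), array([332.3, 227.4]), array([332.6, 219.8])]
```

```bash
python3 -m jog '{"jaw":[91,91,91,91],"slide":[[-0.1,-0.1,0.5],[0,0,0.5],[0,0,0.5],[0,0,0.1]],"spin":[0.25,0,0,0]}'
python3 - <<'E'
from h import *
go(597,-18,67,178)
b=save("side","side3")[:,:,::-1]; a=save("top","top3")[:,:,::-1]
cv2.imwrite("pics/c6.png",np.hstack([cv2.resize(b[130:290,280:440],None,fx=2.5,fy=2.5,interpolation=cv2.INTER_CUBIC),cv2.resize(a[180:340,280:440],None,fx=2.5,fy=2.5)]))
E
```

```text
time_s: 3.15
ee_pos: [596.8, -18.3, 102.0]
ee_rot: [180.0, -0.2, 178.2]
force: [-0.5, -0.8, 0.7]
gripper_width: 90.8
gripper_force: 0.0
t 3.15 pos [596.8 -18.3 102. ] rot [180.   -0.2 178.2] F [-0.5 -0.8  0.7] units [-0.01  0.01  1.17] spin 0.03
```

View pics/c6.png

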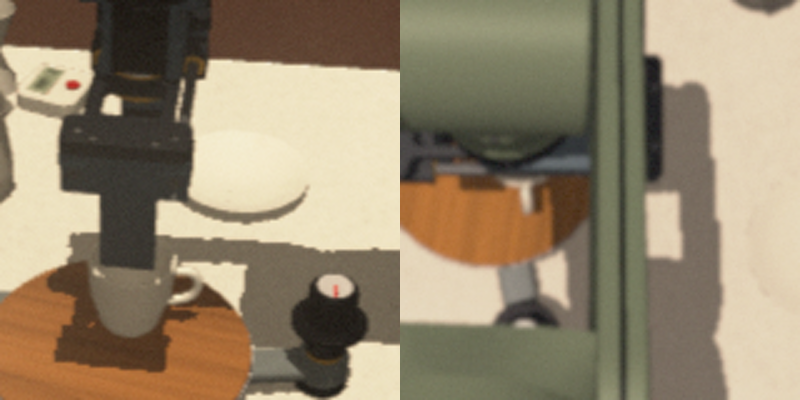

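The near fingertip stands in front of the bowl (side tip edge ~(331,238)), aligned with the cup axis and clear of the ear at (354,245). I go down and grip.

```bash
python3 -m jog '{"jaw":[91,91,91,50,50,50,50,50,50,50],"slide":[[0,0,0.5],[0,0,0.5],[0,0,0.17],[0,0,0],[0,0,0],[0,0,0],[0,0,0],[0,0,0],[0,0,0],[0,0,0]],"spin":[0,0,0,0,0,0,0,0,0,0]}' 25
python3 - <<'E'
from h import *
b=save("side","side4")[:,:,::-1]
cv2.imwrite("pics/c7.png",cv2.resize(b[160:290,280:440],None,fx=3,fy=3,interpolation=cv2.INTER_CUBIC))
E
```

```text
time_s: 4.25
ee_pos: [598.7, -19.0, 68.5]
ee_rot: [180.0, 0.0, 178.2]
force: [0.1, 0.0, 0.6]
gripper_width: 49.5
gripper_force: 0.0
```

View pics/c7.png

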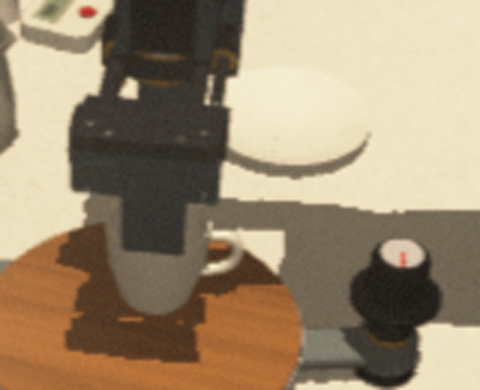

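The side crop shows the fingers at 50 mm opening with no force, tip edge at v≈244, so they may be above the rim. I compute their height.

```bash
python3 - <<'E'
from h import *
s=env.state(); print({k:np.round(v,2) for k,v in s.items()})
for y in(6,19):
  for z in (68,85,105,115): print(y,z,proj("side",(598,y,z)))
print("cup rim near/far",proj("side",(597,9,104)),proj("side",(597,-53,104)),"foot near",proj("side",(597,0,46)),"ctr",proj("side",(597,-22,104)))
for y in (-8,0,8): print([proj("side",(597,y-31,104)),proj("side",(597,y+22-22,46))])
E
```

```text
{'time_s': np.float64(4.3), 'qpos': array([-2.920e+00,  2.539e+01,  9.545e+01,  1.000e-02,  5.916e+01,
       -9.111e+01]), 'qvel': array([ 0.01,  0.07,  0.06,  0.05, -0.01, -0.12]), 'effort': array([ 0.000e+00, -4.519e+01, -2.058e+01, -3.000e-02,  8.000e-02,
        0.000e+00]), 'ee_pos': array([598.68, -18.99,  68.47]), 'ee_rot': array([180.  ,   0.  , 178.19]), 'force': array([ 0.05,  0.85, -0.81]), 'torque': array([ 0.02, -0.02, -0.03]), 'gripper_force': np.float64(0.0), 'gripper_width': np.float64(49.82)}
6 68 [330.8 256.9]
6 85 [331.  249.6]
6 105 [331.3 240.7]
6 115 [331.5 236.2]
19 68 [330.1 261.9]
19 85 [330.3 254.6]
19 105 [330.6 245.7]
19 115 [330.8 241.2]
cup rim near/far [331.7 242.3] [334.8 219.7] foot near [331.3 263.8] ctr [333.3 230.7]
[array([334.1, 224.6]), array([331.7, 260.8])]
[array([333.8, 227.5]), array([331.3, 263.8])]
[array([333.4, 230.4]), array([330.9, 266.9])]
```

```bash
python3 -m jog '{"jaw":[91,91,91,91,91,91,91,91],"slide":[[0,0,0],[0,0,0],[0,0,0],[0,0,0],[0,0,0],[0,0,0],[0,0,0.3],[0,0,0.3]],"spin":[0,0,0,0,0,0,0,0]}'
python3 - <<'E'
from h import *
b=save("side","side5").astype(int)
# finger tip: darkest-to-cup transition along columns 326..338
s=b.sum(2)[200:280,326:338].mean(1); d=np.diff(s); r=np.argsort(-d)[:4]; print([(int(i+200),int(d[i])) for i in r])
for y in(27,41): print([proj("side",(598,y,z)) for z in (51,70,90)])
E
```

```text
time_s: 5.1
ee_pos: [598.7, -19.0, 49.9]
ee_rot: [180.0, 0.0, 178.2]
force: [0.1, 0.3, -0.2]
gripper_width: 90.9
gripper_force: 0.0
[(260, 85), (261, 36), (259, 27), (222, 13)]
[array([329.4, 272.3]), array([329.7, 264.3]), array([330. , 255.6])]
[array([328.7, 278. ]), array([328.9, 269.9]), array([329.2, 261.2])]
```

The fingers are really about 38 mm higher than reported (measured from three pictures, and they cleared the 104 mm rim). I lower further in small steps while watching the force.

```bash
python3 -m jog '{"jaw":[91,91,91,40,40,40,40,40,40],"slide":[[0,0,0.25],[0,0,0.25],[0,0,0.2],[0,0,0],[0,0,0],[0,0,0],[0,0,0],[0,0,0],[0,0,0]],"spin":[0,0,0,0,0,0,0,0,0]}' 25
```

```text
time_s: 6.05
ee_pos: [599.0, -18.9, 29.8]
ee_rot: [180.0, 0.0, 178.2]
force: [0.4, 0.4, 1.1]
gripper_width: 59.2
gripper_force: 25.0
```

```bash
python3 -m jog '{"jaw":[40,40,40,40,40],"slide":[[0,0,-0.2],[0,0,-0.5],[0,0,-0.7],[0,0,-0.5],[0,0,-0.1]],"spin":[0,0,0,0,0]}'
python3 -c "
from h import *
go(521,-256,89)"
```

```text
time_s: 6.55
ee_pos: [599.9, -19.1, 91.5]
ee_rot: [-180.0, 0.2, 178.2]
force: [0.2, 0.3, -1.0]
gripper_width: 59.1
gripper_force: 25.0
t 6.55 pos [599.9 -19.1  91.5] rot [-180.     0.2  178.2] F [ 0.2  0.3 -1. ] units [ 2.38 -7.97  0.08]
```

Cup lifted (force z −1 N, width held). I carry it over the saucer gently.

```bash
python3 -m jog '{"jaw":[40,40,40,40,40,40,40,40,40,40],"slide":[[0.15,-0.4,0],[0.2,-0.8,0],[0.3,-1,0],[0.3,-1,0],[0.3,-1,0],[0.3,-1,0],[0.3,-1,0],[0.25,-0.9,0],[0.2,-0.6,0],[0.08,-0.27,0]],"spin":[0,0,0,0,0,0,0,0,0,0]}'
python3 -m jog '{"jaw":[40,40],"slide":[[0,0,0.5],[0,0,0.5]],"spin":[0,0]}'
python3 - <<'E'
from h import *
go(521,-256,-10)
a=save("top","top6")[:,:,::-1];b=save("side","side6")[:,:,::-1]
cv2.imwrite("pics/c8.png",np.hstack([cv2.resize(a[205:335,390:510],None,fx=3,fy=3),cv2.resize(b[115:245,315:435],None,fx=3,fy=3)]))
E
```

```text
time_s: 7.55
ee_pos: [517.6, -257.5, 88.2]
ee_rot: [180.0, -0.2, 178.1]
force: [0.5, 0.7, -0.4]
gripper_width: 59.5
gripper_force: 25.0
time_s: 7.75
ee_pos: [519.1, -255.9, 58.7]
ee_rot: [180.0, -0.0, 178.1]
force: [-0.6, -0.0, -1.4]
gripper_width: 59.1
gripper_force: 25.0
t 7.75 pos [ 519.1 -255.9   58.7] rot [180.   -0.  178.1] F [-0.6 -0.  -1.4] units [-0.06 -0.    2.29]
```

View pics/c8.png

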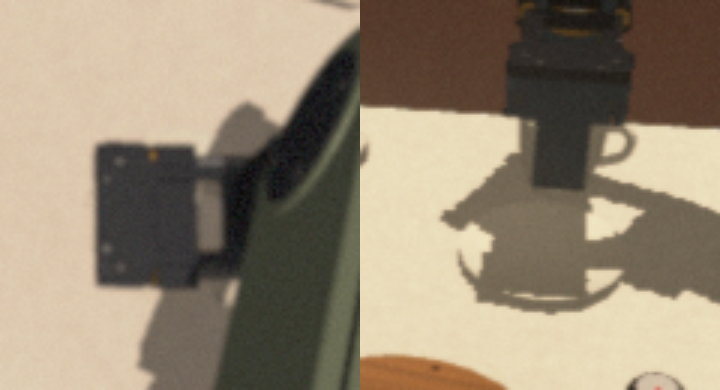

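The side crop shows the cup upright in the fingers directly over the saucer (cup axis ~u 503, saucer ~u 500–540/3). I lower it with force checks.

```bash
python3 -m jog '{"jaw":[40,40,40,40,40],"slide":[[-0.03,0,0.6],[0,0,0.6],[0,0,0.5],[0,0,0.3],[0,0,0]],"spin":[0,0,0,0,0]}'
python3 -m jog '{"jaw":[40,40,40,40,40],"slide":[[0,0,0.07],[0,0,0.07],[0,0,0.05],[0,0,0.03],[0,0,0]],"spin":[0,0,0,0,0]}'
```

```text
time_s: 8.35
ee_pos: [519.9, -255.1, -1.5]
ee_rot: [179.9, -0.1, 178.2]
force: [-0.1, 0.1, -2.2]
gripper_width: 60.2
gripper_force: 25.0
time_s: 8.85
ee_pos: [520.7, -255.7, -7.1]
ee_rot: [180.0, 0.0, 178.2]
force: [-0.0, 0.2, -1.8]
gripper_width: 59.6
gripper_force: 25.0
```

```bash
python3 -m jog '{"jaw":[40,40],"slide":[[0,0,0.04],[0,0,0]],"spin":[0,0]}'; python3 -m jog '{"jaw":[40,40],"slide":[[0,0,0.04],[0,0,0]],"spin":[0,0]}';python3 -m jog '{"jaw":[40,40],"slide":[[0,0,0.03],[0,0,0]],"spin":[0,0]}'
```

```text
time_s: 9.05
ee_pos: [520.6, -255.7, -8.4]
ee_rot: [180.0, -0.0, 178.2]
force: [-0.4, -0.7, -1.6]
gripper_width: 59.6
gripper_force: 25.0
time_s: 9.25
ee_pos: [520.5, -255.7, -9.7]
ee_rot: [180.0, -0.0, 178.2]
force: [0.3, 0.3, -1.9]
gripper_width: 59.4
gripper_force: 25.0
time_s: 9.45
ee_pos: [520.9, -255.7, -10.1]
ee_rot: [180.0, 0.0, 178.2]
force: [-0.1, 0.4, 1.3]
gripper_width: 59.7
gripper_force: 25.0
```

```bash
python3 -m jog '{"jaw":[70,91,91,91,91,91,91,91,91,91],"slide":[[0,0,0],[0,0,0],[0,0,0],[0,0,0],[0,0,0],[0,0,-0.5],[0,0,-0.9],[0,0,-0.9],[0,0,-0.9],[0,0,-0.5]],"spin":[0,0,0,0,0,0,0,0,0,0]}'
python3 -c "
from h import *
save('side','side7')
go(589.5,220,60,156.3)"
```

```text
time_s: 10.45
ee_pos: [521.6, -256.3, 102.9]
ee_rot: [-179.9, 0.2, 178.2]
force: [0.6, -0.1, -0.9]
gripper_width: 91.1
gripper_force: 0.0
t 10.5 pos [ 522.7 -256.8  104.8] rot [-179.8    0.4  178.2] F [ 1.3 -0.7  1.6] units [-1.71 15.96  1.46] spin 2.74
```

```bash
python3 -m jog '{"jaw":[91,91,91,91,91,91,91,91,91,91],"slide":[[-0.1,0.6,0],[-0.1,1,0],[-0.1,1,0],[-0.1,1,0],[-0.1,1,0],[-0.1,1,0],[-0.1,1,0],[-0.1,1,0],[-0.1,1,0],[-0.1,1,0]],"spin":[0,0,0,0,0,0,0,0,0,0]}' >/dev/null
python3 -m jog '{"jaw":[91,91,91,91,91,91,91,91,91,91],"slide":[[-0.1,1,0.2],[-0.1,1,0.2],[-0.1,1,0.2],[-0.1,1,0.2],[-0.1,1,0.2],[-0.1,0.9,0.2],[-0.11,0.46,0],[0,0,0],[0,0,0],[0,0,0]],"spin":[0,0,0,0,0,0,0,0.92,0.91,0.91]}'
python3 - <<'E'
from m import *
go(589.5,220,0,156.3)
b=cv2.imread("pics/side7.png"); a=save("side","side8")[:,:,::-1]
cv2.imwrite("pics/c9.png",np.hstack([cv2.resize(b[160:290,290:430],None,fx=2.8,fy=2.8),cv2.resize(a[280:410,260:400],None,fx=2.8,fy=2.8)]))
E
```

```text
time_s: 12.5
ee_pos: [587.0, 220.7, 64.3]
ee_rot: [-180.0, -0.0, 156.0]
force: [0.2, 0.1, -0.0]
gripper_width: 91.1
gripper_force: 0.0
t 12.5 pos [587.  220.7  64.3] rot [-180.   -0.  156.] F [ 0.2  0.1 -0. ] units [-0.09  0.01  2.14] spin -0.04
```

View pics/c9.png

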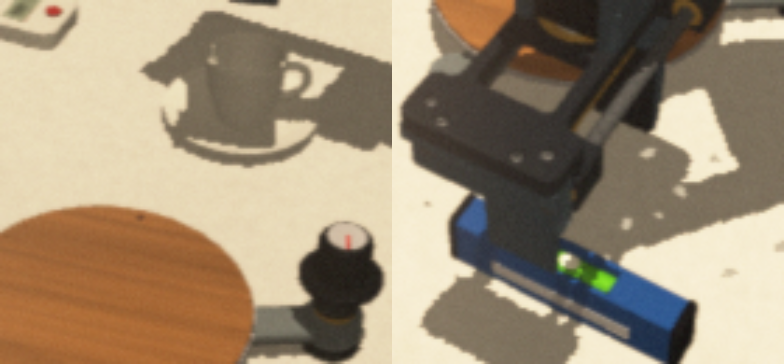

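Left: the cup stands upright on the saucer. Right: the fingers straddle the level at the vial. That was the tenth picture, so I work by numbers from here.

```bash
python3 -m jog '{"jaw":[60,60,60,60,60,60],"slide":[[-0.09,0,0.7],[0,0,0.8],[0,0,0.8],[0,0,0.5],[0,0,0.1],[0,0,0]],"spin":[-0.04,0,0,0,0,0]}'
python3 -m jog '{"jaw":[60,60,60],"slide":[[0,0,0.1],[0,0,0.07],[0,0,0]],"spin":[0,0,0]}'
```

```text
time_s: 13.15
ee_pos: [589.4, 219.7, -22.7]
ee_rot: [-180.0, -0.0, 156.6]
force: [0.2, -0.4, 0.6]
gripper_width: 60.4
gripper_force: 0.0
time_s: 13.45
ee_pos: [589.7, 220.2, -27.1]
ee_rot: [180.0, 0.0, 156.6]
force: [-0.1, -1.2, -0.9]
gripper_width: 60.1
gripper_force: 0.0
```

```bash
python3 -m jog '{"jaw":[60,60,10,10,10,10,10,10,10],"slide":[[0,0,0.07],[0,0,0.06],[0,0,0],[0,0,0],[0,0,0],[0,0,0],[0,0,0],[0,0,0],[0,0,0]],"spin":[0,0,0,0,0,0,0,0,0]}' 35
python3 -m jog '{"jaw":[10,10,10,10,10],"slide":[[0,0,-0.1],[0,0,-0.5],[0,0,-1],[0,0,-1],[0,0,-0.4]],"spin":[0,0,0,0,0]}'
```

```text
time_s: 14.35
ee_pos: [589.6, 220.1, -31.4]
ee_rot: [180.0, 0.0, 156.6]
force: [-0.1, -0.5, 0.9]
gripper_width: 21.7
gripper_force: 35.0
time_s: 14.85
ee_pos: [591.1, 220.7, 61.4]
ee_rot: [179.8, 0.2, 156.6]
force: [0.7, 0.1, -2.5]
gripper_width: 22.0
gripper_force: 35.0
```

```bash
python3 -m jog '{"jaw":[10,10,10,10,10],"slide":[[0,0,0],[0,0,0],[0,0,0],[0,0,0],[0,0,0]],"spin":[-0.85,-0.85,-0.84,-0.84,-0.84]}'
python3 -c "
from h import *
go(605.5,7.5,60,-169.7)"
```

```text
time_s: 15.35
ee_pos: [588.8, 219.9, 57.5]
ee_rot: [-180.0, -0.1, -169.4]
force: [0.2, -0.3, -1.9]
gripper_width: 21.8
gripper_force: 35.0
t 15.35 pos [588.8 219.9  57.5] rot [-1.800e+02 -1.000e-01 -1.694e+02] F [ 0.2 -0.3 -1.9] units [ 0.76 -7.06 -0.08] spin 0.04
```

```bash
python3 -m jog '{"jaw":[10,10,10,10,10,10,10,10,10,10],"slide":[[0.05,-0.4,-0.1],[0.1,-0.8,0],[0.1,-1,0],[0.1,-1,0],[0.1,-1,0],[0.1,-1,0],[0.1,-1,0],[0.1,-0.65,0],[0.02,-0.2,0],[0,0,0]],"spin":[0,0,0,0,0,0,0,0,0,0]}'
python3 - <<'E'
from m import *
go(605.5,7.5,18,-169.7)
a=save("side","side9"); h=cv2.cvtColor(a,cv2.COLOR_RGB2HSV).astype(int)
# plate check from the side now cup is gone
H,S,V=[h[...,i] for i in range(3)]
c=comp((H<20)&(S>110)&(V>60),(325,280),60); print(hullpts(c).min(0),hullpts(c).max(0))
b=cv2.cvtColor(cv2.imread("pics/side7.png"),cv2.COLOR_BGR2HSV).astype(int); c=comp((b[...,0]<20)&(b[...,1]>110)&(b[...,2]>60),(325,280),60); p=hullpts(c); print(circ(np.array([onz("side",*q,46) for q in p])))
up=p[p[:,1]<272]; print("upper half",circ(np.array([onz("side",*q,46) for q in up])))
E
```

```text
time_s: 16.35
ee_pos: [604.5, 6.9, 61.3]
ee_rot: [180.0, -0.0, -169.8]
force: [-0.6, 0.8, -1.2]
gripper_width: 22.0
gripper_force: 35.0
t 16.35 pos [604.5   6.9  61.3] rot [ 180.    -0.  -169.8] F [-0.6  0.8 -1.2] units [-0.04  0.01  1.44] spin -0.02
[273. 246.] [380. 308.]
(array([604.82993638,  11.13555985]), np.float64(94.39983980186692))
upper half (array([605.12123728,  10.51137493]), np.float64(94.06373295499563))
```

```bash
python3 -m jog '{"jaw":[10,10,10,10,10],"slide":[[-0.04,0.02,0.5],[0,0,0.5],[0,0,0.3],[0,0,0.15],[0,0,0]],"spin":[0,0,0,0,0]}'
python3 -m jog '{"jaw":[10,10],"slide":[[0,0,0.05],[0,0,0]],"spin":[0,0]}';python3 -m jog '{"jaw":[10,10],"slide":[[0,0,0.04],[0,0,0]],"spin":[0,0]}'
```

```text
time_s: 16.9
ee_pos: [605.5, 9.3, 17.5]
ee_rot: [180.0, -0.1, -169.6]
force: [-0.0, -0.1, -2.0]
gripper_width: 21.9
gripper_force: 35.0
time_s: 17.1
ee_pos: [606.3, 8.8, 17.0]
ee_rot: [-180.0, 0.1, -169.6]
force: [-0.1, 0.2, -2.1]
gripper_width: 22.0
gripper_force: 35.0
time_s: 17.3
ee_pos: [606.0, 8.7, 15.6]
ee_rot: [180.0, 0.0, -169.7]
force: [-1.0, 0.2, -1.9]
gripper_width: 21.8
gripper_force: 35.0
```

```bash
python3 -m jog '{"jaw":[10,10],"slide":[[0.02,-0.03,0.04],[0,0,0]],"spin":[0,0]}';python3 -m jog '{"jaw":[10,10],"slide":[[0,0,0.04],[0,0,0]],"spin":[0,0]}';python3 -m jog '{"jaw":[10,10],"slide":[[0,0,0.04],[0,0,0]],"spin":[0,0]}'
```

```text
time_s: 17.5
ee_pos: [605.8, 7.6, 14.4]
ee_rot: [-180.0, 0.1, -169.7]
force: [0.3, -0.0, -2.2]
gripper_width: 21.9
gripper_force: 35.0
time_s: 17.7
ee_pos: [605.7, 7.6, 14.1]
ee_rot: [-180.0, 0.1, -169.7]
force: [-1.8, -1.1, 5.1]
gripper_width: 22.1
gripper_force: 35.0
time_s: 17.9
ee_pos: [605.8, 7.6, 14.1]
ee_rot: [-180.0, 0.1, -169.7]
force: [-5.3, -1.7, 11.1]
gripper_width: 22.0
gripper_force: 35.0
```

```bash
python3 -m jog '{"jaw":[10,24,27,30,50,50,50,50,50,50],"slide":[[0,0,0.02],[0,0,0],[0,0,0],[0,0,0],[0,0,0],[0,0,-0.4],[0,0,-0.5],[0,0,-0.6],[0,0,0],[0,0,0]],"spin":[0,0,0,0,0,0,0,0,0,0]}'
python3 -m jog '{"jaw":[0,0,0,0,0,0,0,0],"slide":[[0,0,0],[0,0,0],[0,0,0],[0,0,0],[0,0,0],[0,0,0],[0,0,0],[0,0,0]],"spin":[0,0,0,0,0,0,0,0]}' 10
python3 -c "
from h import *
go(605.5,7.7,43,-169.7)"
```

```text
time_s: 18.9
ee_pos: [605.7, 7.7, 56.5]
ee_rot: [-180.0, 0.1, -169.7]
force: [-0.3, 0.1, -0.3]
gripper_width: 49.6
gripper_force: 0.0
time_s: 19.7
ee_pos: [605.5, 7.7, 56.2]
ee_rot: [180.0, 0.0, -169.7]
force: [0.5, 0.2, -0.3]
gripper_width: 0.4
gripper_force: 0.0
t 19.7 pos [605.5   7.7  56.2] rot [ 180.     0.  -169.7] F [ 0.5  0.2 -0.3] units [-0.   -0.    0.44] spin 0.01
```

```bash
python3 -m jog '{"jaw":[0,0,0,0],"slide":[[0,0,0.2],[0,0,0.15],[0,0,0.05],[0,0,0]],"spin":[0,0,0,0]}'
python3 -m jog '{"jaw":[0,0],"slide":[[0,0,0.05],[0,0,0]],"spin":[0,0]}';python3 -m jog '{"jaw":[0,0],"slide":[[0,0,0.05],[0,0,0]],"spin":[0,0]}';python3 -m jog '{"jaw":[0,0],"slide":[[0,0,0.04],[0,0,0]],"spin":[0,0]}'
```

```text
time_s: 20.1
ee_pos: [605.2, 7.7, 44.5]
ee_rot: [180.0, -0.0, -169.6]
force: [-0.6, 0.8, 3.9]
gripper_width: 0.4
gripper_force: 2.2
time_s: 20.3
ee_pos: [605.2, 7.7, 44.4]
ee_rot: [180.0, 0.0, -169.6]
force: [-4.6, -0.2, 12.1]
gripper_width: 0.9
gripper_force: 6.0
time_s: 20.5
ee_pos: [605.3, 7.7, 44.3]
ee_rot: [-180.0, 0.1, -169.7]
force: [-7.6, -0.5, 19.8]
gripper_width: 0.5
gripper_force: 9.8
time_s: 20.7
ee_pos: [605.3, 7.7, 44.3]
ee_rot: [-180.0, 0.1, -169.6]
force: [-8.8, -0.5, 25.5]
gripper_width: 0.3
gripper_force: 12.8
```

```bash
python3 -m jog '{"jaw":[0,0,60,60,60],"slide":[[0,0,-0.15],[0,0,-0.5],[0,0,-0.6],[0,0,-0.5],[0,0,0]],"spin":[0,0,0,0,0]}'
python3 -c "
from h import *
go(457.5,-19.1,75,-169.7)"
```

```text
time_s: 21.2
ee_pos: [606.9, 7.7, 94.1]
ee_rot: [-180.0, 0.2, -169.7]
force: [-0.5, -0.2, 0.5]
gripper_width: 21.1
gripper_force: 0.0
t 21.2 pos [606.9   7.7  94.1] rot [-180.     0.2 -169.7] F [-0.5 -0.2  0.5] units [5.06 0.02 0.62] spin 0.01
```

```bash
python3 -m jog '{"jaw":[60,60,60,60,60,60,60,60],"slide":[[0.5,0,0],[0.9,0,0],[1,0,0],[1,0,0],[0.9,0,0.2],[0.5,0,0.2],[0.2,0,0.2],[0,0,0]],"spin":[0,0,0,0,0,0,0,0]}'
cat > bub.py <<'E'
from m import *
def bubble(f):
    a=save("side",f); h=cv2.cvtColor(a,cv2.COLOR_RGB2HSV).astype(int); H,S,V=[h[...,i] for i in range(3)]
    x0,y0,x1,y1=285,215,370,280
    g=np.zeros(H.shape,bool); g[y0:y1,x0:x1]=((H>40)&(H<80)&(S>110)&(V>60))[y0:y1,x0:x1]
    g=cv2.morphologyEx(g.astype(np.uint8),cv2.MORPH_CLOSE,np.ones((9,9)))
    p=hullpts(g); r=cv2.minAreaRect(p.astype(np.float32)); print("vial",np.round(r[0],1),np.round(r[1],1),"area",g.sum())
    m=np.zeros_like(g); cv2.fillConvexPoly(m,p.astype(np.int32),1); m=cv2.dilate(m,np.ones((3,3)))
    w=(m>0)&(S<75)&(V>120); 
    ys,xs=np.nonzero(w); print("white",len(xs), (xs.mean(),ys.mean()) if len(xs) else None)
    # profile along the vial axis
    o=np.array([onz("side",*q,77)[:2] for q in p]); 
    ax=np.array([np.cos(np.radians(10.3)),np.sin(np.radians(10.3))]); t=o@ax; mid=(t.min()+t.max())/2
    print("vial span",(t.max()-t.min()).round(1),"centre",o.mean(0).round(1), "bubble mm towards back", round(float(np.mean([onz("side",x,y,77)[:2]@ax for x,y in zip(xs,ys)])-mid),2) if len(xs) else None)
    L=[]
    c=onz("side",*r[0],77)[:2]
    for s in range(-22,23):
        q=proj("side",(*(c+ax*s),77)); u,v=q; L.append((s,*[int(cv2.getRectSubPix(a[...,k].copy(),(1,1),(float(u),float(v)))[0,0]) for k in range(3)]))
    print(*[f"{s}:{r_},{g_},{b_}" for s,r_,g_,b_ in L])
E
python3 - <<'E'
from bub import *
go(457.5,-19.1,35,-169.7); bubble("b1")
E
```

```text
time_s: 22.0
ee_pos: [456.6, -19.2, 73.2]
ee_rot: [180.0, -0.1, -169.7]
force: [0.8, -0.4, 0.1]
gripper_width: 59.7
gripper_force: 0.0
t 22.0 pos [456.6 -19.2  73.2] rot [ 1.800e+02 -1.000e-01 -1.697e+02] F [ 0.8 -0.4  0.1] units [-0.03 -0.    1.27] spin 0.0
vial [326.5 253.8] [ 3.7 29.2] area 114
white 17 (np.float64(321.6470588235294), np.float64(252.94117647058823))
vial span 50.7 centre [607.5   9.6] bubble mm towards back 8.26
-22:129,206,50 -21:130,207,51 -20:132,209,52 -19:133,211,52 -18:133,211,52 -17:131,208,51 -16:129,206,50 -15:131,207,51 -14:131,208,52 -13:133,209,54 -12:129,204,52 -11:126,198,51 -10:112,172,49 -9:107,163,49 -8:112,171,50 -7:124,191,52 -6:134,207,54 -5:134,209,53 -4:134,211,53 -3:135,211,54 -2:137,213,55 -1:136,213,55 0:138,213,57 1:143,214,63 2:165,220,87 3:185,223,112 4:213,230,155 5:228,234,182 6:235,237,200 7:237,238,204 8:238,238,207 9:239,239,208 10:232,235,199 11:231,235,194 12:221,232,173 13:211,229,152 14:180,221,108 15:158,215,79 16:143,211,61 17:135,209,54 18:132,207,52 19:133,209,53 20:133,209,54 21:134,209,56 22:133,208,56
```

Bubble stands about 8.8 mm towards the back (front line at −9, so vial middle ≈ −0.5), so ~1.4 rad clockwise is needed. I descend and grip the hub.

```bash
python3 -m jog '{"jaw":[60,60,60,60,20,20,20,20,20,20],"slide":[[-0.03,0,0.6],[0,0,0.5],[0,0,0.25],[0,0,0.06],[0,0,0],[0,0,0],[0,0,0],[0,0,0],[0,0,0],[0,0,0]],"spin":[0,0,0,0,0,0,0,0,0,0]}' 30
```

```text
time_s: 23.05
ee_pos: [459.0, -17.9, 32.7]
ee_rot: [179.9, 0.1, -169.7]
force: [0.2, 4.8, 2.5]
gripper_width: 32.1
gripper_force: 30.0
```

```bash
python3 -m jog '{"jaw":[38,38,38,38,20,20,20,20,20],"slide":[[0,0.05,0],[0,0,0.1],[0,0,0.07],[0,0,0],[0,0,0],[0,0,0],[0,0,0],[0,0,0],[0,0,0]],"spin":[0,0,0,0,0,0,0,0,0]}' 35
python3 -m jog '{"jaw":[20,20,20],"slide":[[0,0,0.07],[0,0,0.07],[0,0,0]],"spin":[0,0,0]}'
```

```text
time_s: 23.95
ee_pos: [458.5, -17.9, 27.0]
ee_rot: [-180.0, -0.0, -169.6]
force: [0.0, -2.9, -1.0]
gripper_width: 32.1
gripper_force: 35.0
time_s: 24.25
ee_pos: [458.5, -17.9, 23.4]
ee_rot: [-180.0, 0.0, -169.6]
force: [-2.4, -3.3, 10.3]
gripper_width: 32.4
gripper_force: 36.1
```

```bash
python3 -m jog '{"jaw":[20,20],"slide":[[0,-0.02,0.04],[0,0,0]],"spin":[0,0]}';python3 -m jog '{"jaw":[20,20],"slide":[[0,0,0.04],[0,0,0]],"spin":[0,0]}'
```

```text
time_s: 24.45
ee_pos: [458.5, -17.9, 22.8]
ee_rot: [180.0, 0.0, -169.7]
force: [-3.2, -0.7, 11.5]
gripper_width: 32.1
gripper_force: 36.9
time_s: 24.65
ee_pos: [458.6, -17.9, 22.7]
ee_rot: [180.0, 0.0, -169.7]
force: [-6.0, -0.9, 21.6]
gripper_width: 31.9
gripper_force: 39.1
```

Knob is at its stop (height no longer changes, 21 N). I turn clockwise in two parts.

```bash
python3 -m jog '{"jaw":[20,20,20,20,20,20,20,20,20,20],"slide":[[0,0,0],[0,0,0],[0,0,0],[0,0,0],[0,0,0],[0,0,0],[0,0,0],[0,0,0],[0,0,0],[0,0,0]],"spin":[0.6,0.6,0.6,0.6,0.6,0.6,0.6,0.6,0.6,0]}'
python3 -m jog '{"jaw":[20,20,20,20,20,20,20,20,20,20],"slide":[[0,0,0],[0,0,0],[0,0,0],[0,0,0],[0,0,0],[0,0,0],[0,0,0],[0,0,0],[0,0,0],[0,0,0]],"spin":[0,0,0,0,0,0,0,0,0,0]}'
python3 -c "
from bub import *
bubble('b2')"
```

```text
time_s: 25.65
ee_pos: [458.6, -18.2, 22.7]
ee_rot: [180.0, 0.0, 147.1]
force: [-7.1, -2.3, 20.6]
gripper_width: 32.1
gripper_force: 38.9
time_s: 26.65
ee_pos: [458.6, -18.2, 22.7]
ee_rot: [180.0, 0.0, 147.1]
force: [-5.6, -2.8, 21.9]
gripper_width: 32.3
gripper_force: 38.9
vial [326.5 253.8] [ 3.5 29.1] area 109
white 20 (np.float64(323.5), np.float64(252.8))
vial span 50.7 centre [603.9   9.2] bubble mm towards back 5.04
-22:132,211,51 -21:132,211,51 -20:134,211,52 -19:133,210,51 -18:132,210,50 -17:132,209,50 -16:132,209,50 -15:135,213,53 -14:136,214,54 -13:139,215,55 -12:134,210,52 -11:131,205,51 -10:117,181,51 -9:111,171,51 -8:113,177,50 -7:125,195,54 -6:135,211,56 -5:136,213,54 -4:138,214,55 -3:142,216,60 -2:154,213,79 -1:167,210,99 0:195,220,140 1:222,231,178 2:232,237,200 3:237,240,212 4:238,240,215 5:239,241,216 6:238,241,217 7:236,239,214 8:232,237,207 9:216,229,176 10:188,219,133 11:163,216,93 12:148,213,69 13:136,211,53 14:138,213,55 15:139,214,56 16:138,213,57 17:136,212,55 18:135,212,53 19:135,211,53 20:135,211,54 21:135,211,55 22:136,211,55
```

```bash
python3 -m jog '{"jaw":[20,20,20,20,20,20,20,20,20,20],"slide":[[0,0,0],[0,0,0],[0,0,0],[0,0,0],[0,0,0],[0,0,0],[0,0,0],[0,0,0],[0,0,0],[0,0,0]],"spin":[0.6,0.6,0.6,0.6,0.6,0.6,0.6,0.6,0.6,0.6]}'
python3 -m jog '{"jaw":[20,20,20,20,20,20,20,20,20,20],"slide":[[0,0,0],[0,0,0],[0,0,0],[0,0,0],[0,0,0],[0,0,0],[0,0,0],[0,0,0],[0,0,0],[0,0,0]],"spin":[0,0,0,0,0,0,0,0,0,0]}'
python3 -m jog '{"jaw":[20,20,20,20,20],"slide":[[0,0,0],[0,0,0],[0,0,0],[0,0,0],[0,0,0]],"spin":[0,0,0,0,0]}' >/dev/null
python3 -c "
from bub import *
bubble('b3')"
```

```text
time_s: 27.7
ee_pos: [458.3, -18.4, 22.7]
ee_rot: [-180.0, 0.0, 99.0]
force: [-7.2, -3.5, 22.9]
gripper_width: 32.4
gripper_force: 39.0
time_s: 28.7
ee_pos: [458.2, -18.4, 22.7]
ee_rot: [-180.0, 0.0, 99.2]
force: [-6.4, -3.6, 22.6]
gripper_width: 32.2
gripper_force: 38.7
vial [326.5 253.6] [ 3.8 29.2] area 113
white 20 (np.float64(326.75), np.float64(252.55))
vial span 50.7 centre [607.3   9.6] bubble mm towards back -0.62
-22:133,214,49 -21:134,215,51 -20:134,215,52 -19:135,214,52 -18:135,214,51 -17:135,214,53 -16:135,214,53 -15:134,213,53 -14:133,213,52 -13:134,213,53 -12:133,211,53 -11:129,203,52 -10:121,188,51 -9:121,181,55 -8:127,185,62 -7:160,204,98 -6:196,223,140 -5:214,230,170 -4:232,237,201 -3:237,239,211 -2:238,240,215 -1:238,240,217 0:239,241,220 1:239,242,221 2:235,239,208 3:223,234,183 4:203,228,147 5:178,221,110 6:152,215,74 7:130,189,62 8:118,175,54 9:120,180,55 10:126,192,55 11:136,209,55 12:141,217,57 13:142,219,58 14:140,216,56 15:138,214,55 16:136,213,54 17:137,215,54 18:138,215,53 19:138,216,55 20:137,215,56 21:135,213,55 22:133,211,54
```

Lines at −9.3 and +8.4 (mid −0.4); the bubble spans −6.4 to +4.8 (mid −0.8), so it is centred within 0.5 mm. One more second to check it holds, then I hand in.

```bash
python3 -m jog '{"jaw":[20,20,20,20,20,20,20,20],"slide":[[0,0,0],[0,0,0],[0,0,0],[0,0,0],[0,0,0],[0,0,0],[0,0,0],[0,0,0]],"spin":[0,0,0,0,0,0,0,0]}'
python3 -c "
from bub import *
bubble('b4')" | head -3
```

```text
time_s: 30.05
ee_pos: [458.3, -18.4, 22.7]
ee_rot: [180.0, 0.0, 99.2]
force: [-7.2, -2.5, 22.0]
gripper_width: 32.1
gripper_force: 38.7
vial [326.5 253.6] [ 3.8 29.1] area 112
white 21 (np.float64(327.0952380952381), np.float64(252.52380952380952))
vial span 50.6 centre [609.9  10.3] bubble mm towards back -1.14
```

```bash
python3 -m jog '{"jaw":[20,20,20,20,20,20,20,20],"slide":[[0,0,0],[0,0,0],[0,0,0],[0,0,0],[0,0,0],[0,0,0],[0,0,0],[0,0,0]],"spin":[0,0,0,0,0,0,0,0]}' >/dev/null
python3 -c "
from bub import *
bubble('b5')"
```

```text
vial [326.5 253.5] [ 3.9 29.2] area 114
white 21 (np.float64(327.0952380952381), np.float64(252.52380952380952))
vial span 50.7 centre [607.6   9.7] bubble mm towards back -1.22
-22:138,216,54 -21:135,215,51 -20:131,211,48 -19:133,213,50 -18:134,213,51 -17:133,213,51 -16:134,213,52 -15:134,213,52 -14:134,212,52 -13:134,212,53 -12:134,211,54 -11:130,203,54 -10:122,186,53 -9:124,180,58 -8:137,188,69 -7:171,208,107 -6:206,229,149 -5:223,235,180 -4:235,239,206 -3:237,239,214 -2:238,240,218 -1:239,241,219 0:240,242,220 1:239,242,219 2:235,237,204 3:221,232,177 4:201,227,144 5:173,219,103 6:145,211,66 7:127,187,58 8:115,172,53 9:121,181,54 10:128,193,55 11:137,211,55 12:138,214,55 13:140,216,55 14:138,215,54 15:137,215,54 16:137,214,56 17:138,216,55 18:137,215,53 19:136,214,54 20:134,213,54 21:135,214,55 22:136,213,54
```

Settled: the bubble spans −6.6 to +4.6 (mid −1.0) and the lines' middle is −0.5, so it is stable within about 0.5 mm of centre.

```bash
python3 -c "
from workcell import env
print(env.job_done())"
```

```text
the job is handed in; nothing more can be done
None
```

I handed the job in after about 31 s: the cup is on its saucer, the level lies pressed flat on the plate, and the bubble is within about 0.5 mm of centre, with the knob still gripped and held fully down at 22 N.

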